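# Pop and open the vial's bay

## Robot

A 6-joint arm with a two-finger parallel gripper is mounted at the origin on a cart in front of the work surface, level with it; the furniture and walls round the work are solid. World frame = base frame: x ahead of the robot, y to its left, z up, the work surface at z = 0. Lengths are in m, angles in degrees, forces in N, time in s.
With the tool pointing down it reaches from about 0.25 to 0.725 m from the base axis. Payload 9.7 kg.
Tool frame: the origin (TCP) lies midway between the tips of the shut fingers; the grasp point (between the pads) lies bot.hold_point_z behind it (bot.hold_point_z is the distance from the TCP to the grasp point, in m); z points along the fingers, y is the line along which they close (so a half turn about z gives the same grasp; the last joint's range is limited). The gripper opens to 85 mm and grips with 20 to 120 N. Pads are 22 mm wide; open, the fingers measure 114 mm over their backs; the gripper's body (76 mm by 85 mm) begins 54 mm behind the grasp point. The pads swing forward as they close: fully open they stand 13 mm farther back than shut.
Start: joints at [64.229, 4.979, 10.078, 95.1, 0, 90], TCP at [0.239, 0.495, 0.195] pointing down, gripper open.
Joint ranges: [-179.16, 179.16], [-48.56, 103.87], [-65.8, 70.77], [-126.05, 130.52], [-82.76, 87.17], [-180, 180]. Speed limits (degrees/s): [127.2, 127.2, 147.25, 180, 180, 180].

## Interface

Orientations are given as [roll, pitch, yaw] about the fixed x, y, z axes, in that order (R = Rz(yaw) Ry(pitch) Rx(roll)).
In Python, from workcell import bot, camera, camera_model, ticket gives the robot as it stands.
- The arm moves only by the tool send_rows, never from a script. Its argument "targets" is text: rows parted by semicolons, each of 5 numbers parted by spaces: the shift along the tool's x, y, z in mm, then the turn about the tool's z in degrees, then the closure in counts, from 0 (fully open) to 255 (shut). A call has 1 to 20 rows; each row is the pose to reach, as a shift and turn from the pose commanded when the call began, along the tool's axes at that moment; what a row does not reach only later rows make up. A row lasts 1/8 s, in which the tool goes at most 62.5 mm and 10.7 degrees, less where a joint would pass 70% of its speed; a pose out of reach is approached as far as the arm can. A call with a gripper value outside its range is refused whole. The fingers move at their own pace and stop on an object; "newtons" is the grip in N (left out, the last holds). Time passes only in rows, so rows that repeat a pose let the fingers close. It gives the time, the measured TCP pose, the force, the opening and the grip force at its end, in the units of the state.
- bot.get_obs(): the state, without advancing time (a new reading comes with each control period).
- camera(name): name is "scene" or "top" or "wrist"; returns the picture (400x640x3 uint8, blue, green, red); there is no depth.
- camera_model(name): a dict with "K" (3x3 intrinsics, pixels), "pose" (4x4, takes a point from camera to world coordinates); the wrist camera has in their place "T_tool_cam" (4x4, takes a point from camera to tool coordinates, whose origin is the TCP and whose axes are the flange's). Camera axes: x right, y down, z forward; pixel columns grow to the right and rows downward; lengths in m; the calibration is good to about 2 mm. A picture is of the moment at which its call begins: read the wrist's pose just before it. camera_model takes no time and is no camera call.
- ticket.job_done(): hands the job in; it is judged then, once.
The state is a dict: "time": time; "q": joint angles; "qd": joint speeds; "joint_efforts": joint torques, N m; "ee_pos": TCP position; "tcp_rot": TCP orientation; "wrist_force": force on the tool from outside, world axes, zero at the start; "torque": the same for the moment, N m; "opening": finger opening in m; "grasp_force": force on a finger pad.
Only numpy, scipy, OpenCV 4.12 (cv2) and the standard library are available. Lean on these libraries where they do the work, as an engineer would, in place of code of your own. Each camera call takes 0.05 s, during which the arm holds its last target. There are 200 camera calls.

## Task

The amber vial stands under one of the two clear lids of the white sample case. Press the release tab in front of that lid with a fingertip so that the lid springs up, then push the lid all the way open to its stop and leave it standing open. Grasp and lift nothing: keep the other bay shut, leave the vial and the dish standing in their bays, and do not shove the case or the things around it.

Things in the scene. Friction and masses are not known exactly. Their poses are not given: they have to be found in the camera images.
- case: White two-bay sample case, loose on rubber feet (1.7 to 3.2 kg). Origin: mid underside; x from front (tabs) to back (hinges), y left, z up. Depth 160 mm (x -85 to +75), width 180. A ledge 40 mm high (x -85 to -35) carries the tabs; behind it two bays centred on y = +44.5 (left) and -44.5 (right), walls 82 mm high, inner floor at 12. Clear grey-rimmed lids 84 mm wide, 5 thick, top at 88 mm when shut.
- tab_left_pad (a point): Where to press the release tab of the left bay: top of its grey ribbed pad (22 mm wide, 38 from front to back), 58 mm above the table, 12 mm behind the pad's front end. The tab is an L-shaped lever: 22 mm behind this point a hooked arm 20 mm wide rises to 93 mm and holds down the lid's nose.
- tab_left (a joint): Angle of the release tab of the left bay: 0 at rest, about 0.12 rad (3 mm down at the press point) frees the lid, 0.25 rad (7 mm down) is its stop. It takes about 3.5 N to release and 6 N to the stop, and springs back.
- lid_left_edge (a point): Middle of the lower front edge of the lid of the left bay, 107 mm from the hinge; a nose 24 mm wide reaches 10 mm further to the front there. Moves with the lid.
- lid_left_hinge (a point): On the hinge axis of the lid of the left bay (parallel to the case's y), at case x +72 mm, 84 mm above the table.
- lid_left (a joint): Opening angle of the lid of the left bay: 0 shut and latched. Once released, a spring pin lifts it to about 0.45 rad (front edge 45 mm up); a stiff hinge (0.15 N m) keeps it where it is left. Pushed up and back it reaches its stop at 1.75 rad (leaning slightly back) and stays.
- tab_right_pad (a point): Where to press the release tab of the right bay: top of its grey ribbed pad (22 mm wide, 38 from front to back), 58 mm above the table, 12 mm behind the pad's front end. The tab is an L-shaped lever: 22 mm behind this point a hooked arm 20 mm wide rises to 93 mm and holds down the lid's nose.
- tab_right (a joint): Angle of the release tab of the right bay: 0 at rest, about 0.12 rad (3 mm down at the press point) frees the lid, 0.25 rad (7 mm down) is its stop. It takes about 3.5 N to release and 6 N to the stop, and springs back.
- lid_right_edge (a point): Middle of the lower front edge of the lid of the right bay, 107 mm from the hinge; a nose 24 mm wide reaches 10 mm further to the front there. Moves with the lid.
- lid_right_hinge (a point): On the hinge axis of the lid of the right bay (parallel to the case's y), at case x +72 mm, 84 mm above the table.
- lid_right (a joint): Opening angle of the lid of the right bay: 0 shut and latched. Once released, a spring pin lifts it to about 0.45 rad (front edge 45 mm up); a stiff hinge (0.15 N m) keeps it where it is left. Pushed up and back it reaches its stop at 1.75 rad (leaning slightly back) and stays.
- vial_mid (a point): Half-way up the small amber glass vial with a black cap, 28 mm across, 64 mm high, which stands upright in one of the two bays (left or right, it varies), visible through the clear lid.
- dish_mid (a point): Centre of the small flat covered dish, 58 mm across, 14 mm high, which lies in the other bay.
- marker: Bystander: a felt marker with a black cap, 14 mm thick and 138 mm long, lying beside the right side of the case; origin at the centre of its underside.
- timer: Bystander: a white bench timer, 66 x 66 x 20 mm, lying beside the left side of the case; origin at the centre of its underside.
- tape: Bystander: a roll of white tape, 84 mm across, 24 mm high, lying flat; origin at the centre of its underside.
- cup: Bystander: a white beaker, 66 mm across, 77 mm high; origin at the centre of its underside.

How it is judged:
By the outcome, as a careful person would: the job done as asked, in the order asked, and still so for the second after the job is handed in, with the robot touching nothing.
It also fails if it takes over 38 s, if anything falls off the work surface, if the arm or the gripper's body presses on something with over 40 N, if the wrist force passes 120 N, or if a joint passes its speed limit or range.

## Working session

There is one attempt and no reset: what is moved stays moved. The work goes in short steps, Python scripts to look and compute and a tool call to move; the robot and the scene stay as the last step left them, time stands still between calls to the robot, and variables do not carry over. Pictures are saved under pics/ and viewed, at most 10 in all, crops included, and the job is handed in when it is done.

Besides the shell and the picture viewer there is one more tool, called after ">>>" as name(argument=value, ...), one argument or row to a line, values as JSON. send_rows: Moves the arm, as the interface text tells. Its arguments: {"type":"object","properties":{"targets":{"type":"string"},"newtons":{"type":"number"}},"required":["targets"]}

```bash
mkdir -p pics; python3 - <<'E'
from workcell import bot,camera,camera_model
import cv2
for n in("top","scene"):
    cv2.imwrite(f"pics/{n}0.png",camera(n)); m=camera_model(n); print(n,m["K"],m["pose"])
print(camera_model("wrist"))
o=bot.get_obs();print(o,bot.hold_point_z)
E
```

```text
top [[484.99473815   0.         321.96340669]
 [  0.         484.99473815 200.866333  ]
 [  0.           0.           1.        ]] [[ 0.02497867 -0.99136877  0.1287013   0.44991402]
 [-0.9995862  -0.0266054  -0.01093557  0.06281653]
 [ 0.01426533 -0.12837488 -0.99162311  1.16106384]
 [ 0.          0.          0.          1.        ]]
scene [[484.47964354   0.         323.28364684]
 [  0.         484.47964354 197.64873252]
 [  0.           0.           1.        ]] [[ 0.73774582 -0.45302476  0.50049942  0.00821312]
 [-0.67477784 -0.51698638  0.52668772 -0.50562511]
 [ 0.0201488  -0.72628758 -0.68709561  0.83036748]
 [ 0.          0.          0.          1.        ]]
{'K': array([[302.02031218,   0.        , 325.43256636],
       [  0.        , 302.02031218, 197.06120093],
       [  0.        ,   0.        ,   1.        ]]), 'T_tool_cam': array([[-9.62940170e-04, -9.51918619e-01, -3.06349500e-01,
         7.79741054e-02],
       [ 9.99999536e-01, -9.27048352e-04, -2.62657963e-04,
        -7.31227239e-04],
       [-3.39717940e-05, -3.06349610e-01,  9.51919070e-01,
        -1.79682319e-01],
       [ 0.00000000e+00,  0.00000000e+00,  0.00000000e+00,
         1.00000000e+00]])}
{'time': 0.1, 'q': array([ 6.42283229e+01,  5.00747111e+00,  1.00393956e+01,  9.50997765e+01,
       -3.25293565e-04,  8.99999242e+01]), 'qd': array([ 0.05279186, -0.03588838,  0.08352238,  0.14764707, -0.01405299,
        0.0258563 ]), 'joint_efforts': array([ 3.11765496e-05, -5.21564054e+01,  4.65652871e+01,  1.60848390e-02,
       -3.22609890e-05, -1.41588714e-05]), 'ee_pos': array([0.23902584, 0.4950689 , 0.19426217]), 'tcp_rot': array([-1.79932148e+02,  3.25203609e-04,  1.54228399e+02]), 'wrist_force': array([-0.58101111, -0.41892692, -0.32860761]), 'torque': array([0.00982495, 0.01972537, 0.00454042]), 'grasp_force': 0.0, 'opening': 0.08541527249693524} 0.0187
```

View pics/top0.png

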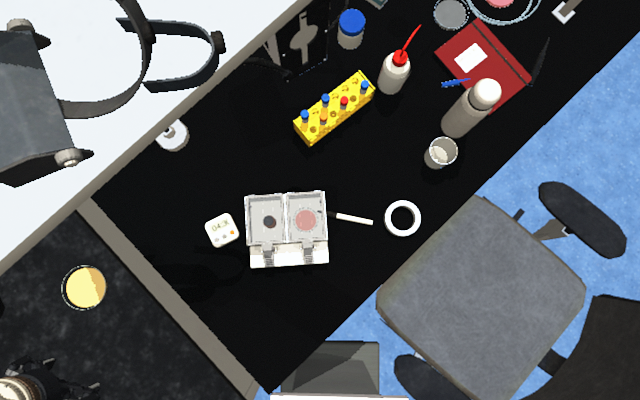

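View pics/scene0.png

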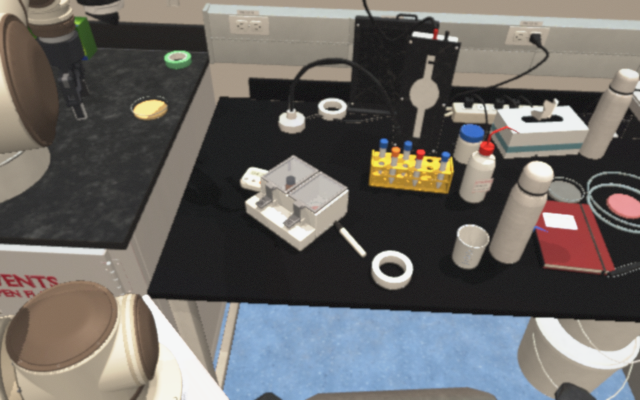

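```bash
python3 - <<'E'
import cv2,numpy as np
a=cv2.resize(cv2.imread("pics/top0.png")[180:280,195:345],None,fx=5,fy=5,interpolation=cv2.INTER_CUBIC)
cv2.imwrite("pics/topc.png",a)
b=cv2.resize(cv2.imread("pics/scene0.png")[145:255,235:375],None,fx=5,fy=5,interpolation=cv2.INTER_CUBIC)
cv2.imwrite("pics/scenec.png",b)
E
```

```text
(no output)
```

View pics/topc.png

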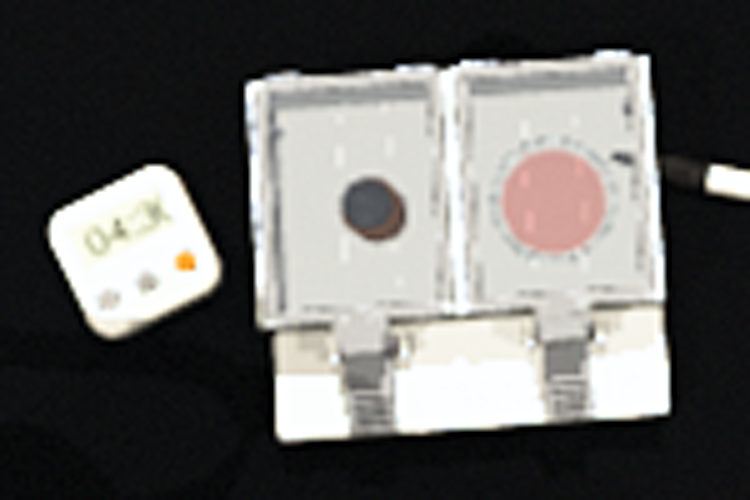

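View pics/scenec.png

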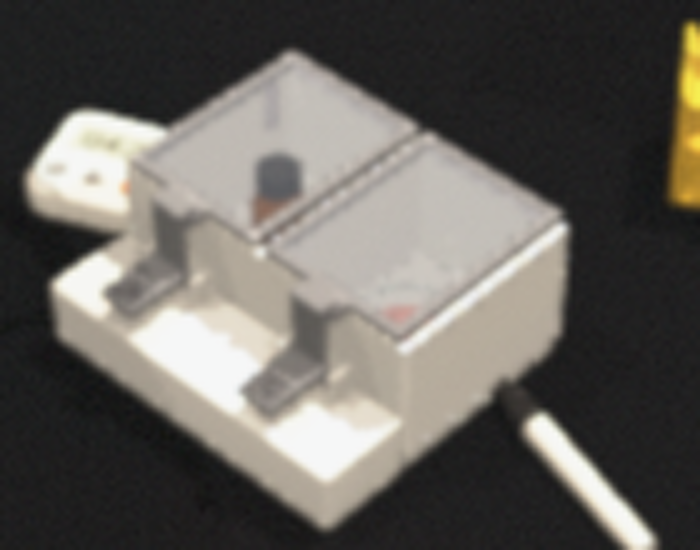

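```bash
cat > h.py <<'E'
import numpy as np
from scipy.spatial.transform import Rotation as R
from workcell import bot,camera_model
def proj(n,p):
    m=camera_model(n);T=np.linalg.inv(m["pose"]);c=p@T[:3,:3].T+T[:3,3];u=c@m["K"].T
    return u[:,:2]/u[:,2:]
def world(s,p):
    p=np.atleast_2d(p)/1000.;c,k=np.cos(s[2]),np.sin(s[2])
    return np.c_[s[0]+c*p[:,0]-k*p[:,1],s[1]+k*p[:,0]+c*p[:,1],p[:,2]]
def shift(target,yaw):  # world target -> tool shift mm, turn deg, from measured pose
    o=bot.get_obs();r=R.from_euler('xyz',o["tcp_rot"],degrees=True)
    print("shift",np.round(r.inv().apply(np.asarray(target)-o["ee_pos"])*1000,1),"turn", (-(yaw-o["tcp_rot"][2])+180)%360-180)
E
python3 - <<'E'
from h import *
from scipy.optimize import least_squares
P=np.array([[-85,90,40],[-85,-90,40],[75,90,82],[75,-90,82]]);u=np.array([[277,439],[669,413],[248,80],[648,54]])/5+[194.6,179.6]
Q=np.array([[-85,90,40],[-85,-90,40],[-85,-90,0],[75,-90,84],[75,90,84]]);v=np.array([[55,287],[328,487],[327,530],[567,226],[292,52]])/5+[234.6,144.6]
f=lambda s:np.r_[(proj("top",world(s,P))-u).ravel(),(proj("scene",world(s,Q))-v).ravel()]
r=least_squares(f,[.33,.1,0],loss="soft_l1");s=r.x
print(s,np.degrees(s[2]),np.round(f(s).reshape(-1,2),1))
np.save("s.npy",s)
t=world(s,[[-67,44.5,58],[-67,-44.5,58],[72,44.5,84]]);print(t)
print((proj("top",t)-[194.6,179.6])*5,(proj("scene",t)-[234.6,144.6])*5)
y=180+np.degrees(s[2])
shift(world(s,[-72,44.5,120])[0],y)
E
```

```text
[0.53047147 0.12966823 0.09105863] 5.217275170019699 [[-0.2  0. ]
 [-0.1 -0. ]
 [-0.3  0.1]
 [-0.2  0.2]
 [-0.4 -0.6]
 [-0.  -1. ]
 [ 0.4  2.4]
 [ 0.9  0.1]
 [ 0.   0.8]]
[[0.45970254 0.16789137 0.058     ]
 [0.46779556 0.07926009 0.058     ]
 [0.59812666 0.18053103 0.084     ]]
[[369.64952069 392.52699639]
 [566.61833222 379.46684897]
 [347.9891647   79.98488305]] [[144.91734986 283.17348761]
 [282.09734916 379.43442797]
 [354.69089441  99.73840191]]
shift [-336.7 -201.2   74.5] turn -30.98887607630266
```

>>> send_rows(
  targets="-40 -25 5 -4 255;-85 -50 10 -8 255;-130 -75 15 -12 255;-175 -105 20 -16 255;-220 -130 25 -20 255;-265 -160 30 -24 255;-305 -185 35 -28 255;-336 -201 40 -31 255;-336 -201 50 -31 255;-336 -201 50 -31 255",
)

```text
time: 1.35
ee_pos: [0.4536, 0.1682, 0.1438]
tcp_rot: [-180.0, -0.1, -174.8]
wrist_force: [-0.0, -0.0, 1.3]
opening: -0.0002
grasp_force: 0.0
```

```bash
python3 - <<'E'
from h import *
from workcell import camera
import cv2
s=np.load("s.npy");o=bot.get_obs();print(o["time"],o["ee_pos"],o["tcp_rot"],o["wrist_force"],o["opening"])
y=180+np.degrees(s[2])
shift(world(s,[-75,44.5,58])[0],y)
m=camera_model("wrist");T=np.eye(4);T[:3,:3]=R.from_euler('xyz',o["tcp_rot"],degrees=True).as_matrix();T[:3,3]=o["ee_pos"]
T=np.linalg.inv(T@m["T_tool_cam"])
im=camera("wrist")
for p in world(s,[[-75,44.5,58],[-85,90,40],[-85,-90,40],[-45,44.5,93]]):
    c=T[:3,:3]@p+T[:3,3];u=m["K"]@c;u=u/u[2];print(u[:2]);cv2.circle(im,(int(u[0]),int(u[1])),3,(0,0,255),1)
cv2.imwrite("pics/w1.png",im)
E
```

```text
1.35 [0.45357159 0.16818709 0.14383659] [-1.79982803e+02 -1.14072907e-01 -1.74823280e+02] [-0.03845249 -0.00549747  1.28895386] -0.00017733061118619474
shift [ 1.7 -0.8 85.8] turn -0.040554918224415815
[325.57577681 187.92226487]
[372.89512634 172.68457248]
[185.70787681 172.97302219]
[325.63287858 234.05589757]
```

View pics/w1.png

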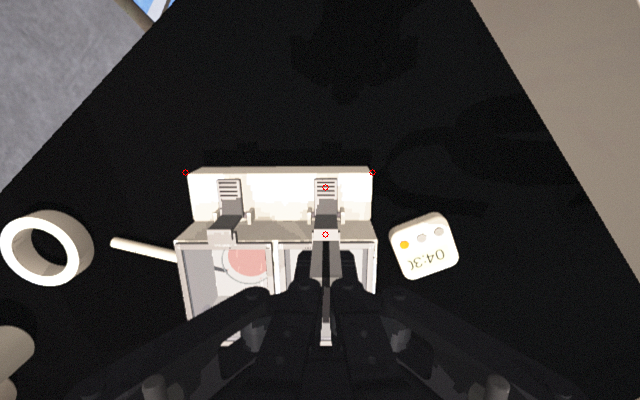

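>>> send_rows(
  targets="2 -1 30 0 255;2 -1 55 0 255;2 -1 72 0 255;2 -1 80 0 255;2 -1 84 0 255;2 -1 87 0 255;2 -1 89 0 255;2 -1 90 0 255;2 -1 90 0 255",
)

```text
time: 2.52
ee_pos: [0.4525, 0.167, 0.055]
tcp_rot: [180.0, 0.0, -174.8]
wrist_force: [0.0, 0.6, -0.8]
opening: 0.0001
grasp_force: 0.0
```

>>> send_rows(
  targets="0 0 2 0 255;0 0 3 0 255;0 0 4 0 255;0 0 4 0 255;0 0 4 0 255",
)

```text
time: 3.15
ee_pos: [0.4524, 0.167, 0.0509]
tcp_rot: [180.0, 0.0, -174.8]
wrist_force: [-0.3, 0.2, 0.3]
opening: 0.0002
grasp_force: 0.0
```

```bash
python3 - <<'E'
from h import *
from workcell import camera
import cv2
print(bot.get_obs()["wrist_force"])
a=cv2.resize(camera("scene")[90:260,220:390],(680,600));
cv2.imwrite("pics/s2.png",a)
E
```

```text
[-0.32677088  0.20935968  0.25200363]
```

View pics/s2.png

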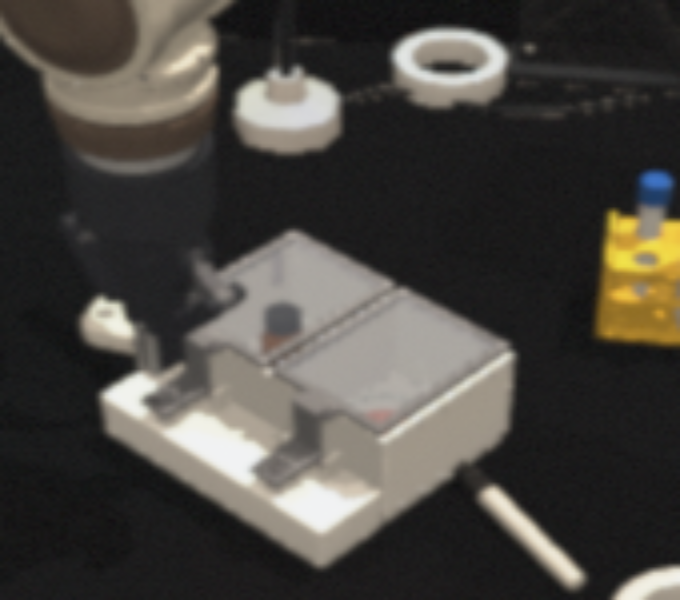

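```bash
python3 - <<'E'
from h import *
from workcell import camera
import cv2
s=np.load("s.npy")
e=bot.get_obs()["ee_pos"]
c=np.cos(s[2]);k=np.sin(s[2]);d=e[:2]-s[:2];print("tcp in case",c*d[0]+k*d[1],-k*d[0]+c*d[1],e[2])
p=np.vstack([e,world(s,[[-75,44.5,58],[-75,-44.5,58]])])
out=[]
for n,(x0,y0),f in(("scene",(240,160),7),("top",(240,210),7)):
    im=cv2.resize(camera(n)[y0:y0+70,x0:x0+56],None,fx=f,fy=f,interpolation=cv2.INTER_CUBIC)
    q=(proj(n,p)+.5-[x0,y0])*f
    for i,u in enumerate(q): cv2.circle(im,tuple(int(v) for v in u),4,[(0,0,255),(0,255,0),(255,0,0)][i],2)
    out.append(im)
cv2.imwrite("pics/s3.png",np.hstack(out))
E
```

```text
tcp in case -0.07429911793186035 0.04428795179995339 0.05093100889880905
```

View pics/s3.png

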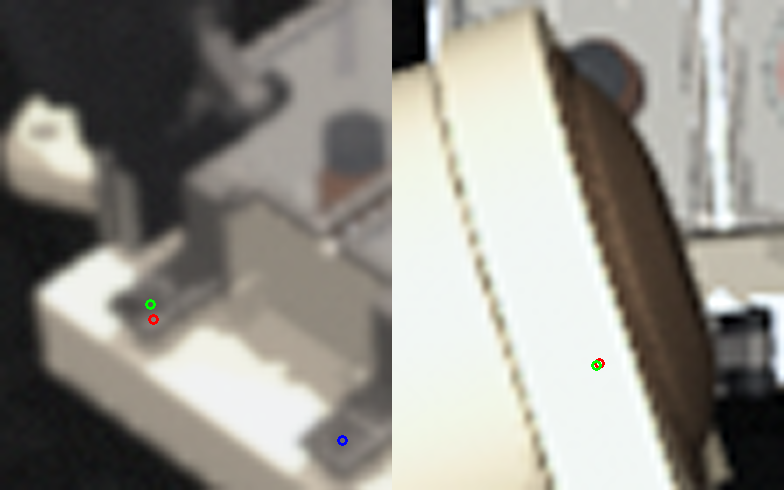

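```bash
python3 - <<'E'
from h import *
from workcell import camera
import cv2
im=camera("wrist");cv2.circle(im,(325,227),2,(0,0,255),1)
cv2.imwrite("pics/w4.png",cv2.resize(im[130:360,225:425],None,fx=2.6,fy=2.6,interpolation=cv2.INTER_CUBIC))
print(bot.get_obs()["opening"])
E
```

```text
7.505893804178696e-05
```

View pics/w4.png

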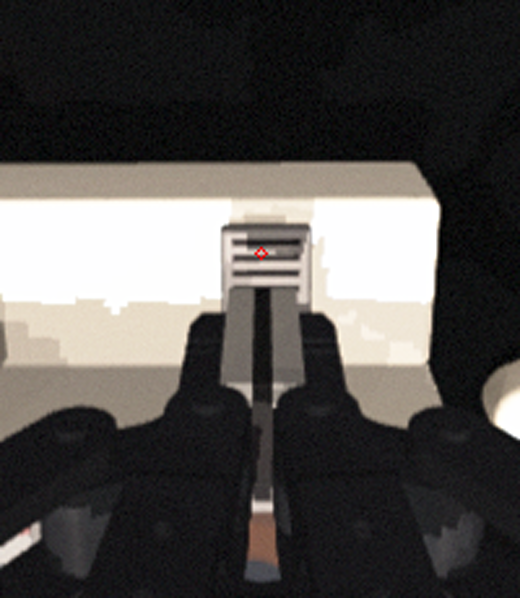

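>>> send_rows(
  targets="0 0 2 0 255;0 0 4 0 255;0 0 6 0 255;0 0 6 0 255",
)

```text
time: 3.85
ee_pos: [0.4523, 0.167, 0.0446]
tcp_rot: [-180.0, -0.0, -174.8]
wrist_force: [0.1, 0.5, 0.6]
opening: -0.0001
grasp_force: 0.0
```

```bash
python3 - <<'E'
from h import *
from workcell import camera
import cv2
o=bot.get_obs();print(o["time"],o["ee_pos"],o["wrist_force"],o["torque"])
w=camera("wrist")[190:270,285:365];s=camera("scene")[160:240,235:315]
cv2.imwrite("pics/c5.png",cv2.resize(np.hstack([s,w]),None,fx=5,fy=5,interpolation=cv2.INTER_CUBIC))
E
```

```text
3.85 [0.4522531  0.16695442 0.04461882] [0.07077136 0.46078425 0.55411475] [ 0.00513037  0.06525408 -0.00727908]
```

View pics/c5.png

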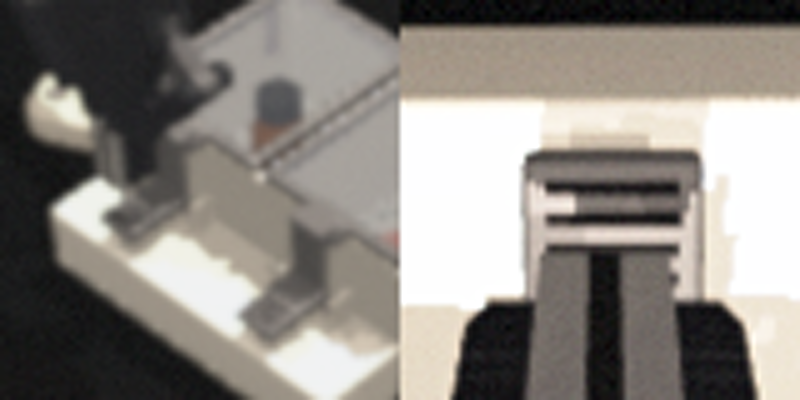

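>>> send_rows(
  targets="0 0 2 0 255;0 0 4 0 255;0 0 6 0 255;0 0 6 0 255",
)

```text
time: 4.45
ee_pos: [0.4523, 0.167, 0.0387]
tcp_rot: [-180.0, -0.0, -174.8]
wrist_force: [0.3, 0.4, -0.4]
opening: -0.0003
grasp_force: 0.0
```

>>> send_rows(
  targets="0 0 2 0 255;0 0 4 0 255;0 0 4 0 255",
)

```text
time: 4.82
ee_pos: [0.4523, 0.167, 0.0347]
tcp_rot: [-180.0, -0.0, -174.8]
wrist_force: [-0.2, 0.4, 0.2]
opening: 0.0002
grasp_force: 0.0
```

>>> send_rows(
  targets="0 0 2 0 255;0 0 4 0 255;0 0 4 0 255",
)

```text
time: 5.2
ee_pos: [0.4523, 0.167, 0.0307]
tcp_rot: [-180.0, -0.0, -174.8]
wrist_force: [0.5, -0.2, -0.5]
opening: 0.0005
grasp_force: 0.0
```

>>> send_rows(
  targets="0 0 2 0 255;0 0 3 0 255;0 0 3 0 255",
)

```text
time: 5.58
ee_pos: [0.4524, 0.167, 0.0278]
tcp_rot: [-180.0, -0.0, -174.8]
wrist_force: [0.6, -0.6, 0.3]
opening: -0.0002
grasp_force: 0.0
```

>>> send_rows(
  targets="0 0 2 0 255;0 0 3 0 255;0 0 3 0 255",
)

```text
time: 5.95
ee_pos: [0.4523, 0.167, 0.0248]
tcp_rot: [-180.0, -0.0, -174.8]
wrist_force: [-0.2, -0.8, 0.1]
opening: -0.0005
grasp_force: 0.0
```

>>> send_rows(
  targets="0 0 2 0 255;0 0 3 0 255;0 0 3 0 255",
)

```text
time: 6.32
ee_pos: [0.4524, 0.167, 0.0218]
tcp_rot: [-180.0, -0.0, -174.8]
wrist_force: [-0.2, -0.4, -0.1]
opening: 0.0001
grasp_force: 0.0
```

>>> send_rows(
  targets="0 0 2 0 255;0 0 3 0 255;0 0 3 0 255",
)

```text
time: 6.7
ee_pos: [0.4516, 0.167, 0.0191]
tcp_rot: [180.0, -0.1, -174.8]
wrist_force: [-4.2, -0.3, 5.6]
opening: -0.0002
grasp_force: 3.0
```

>>> send_rows(
  targets="0 0 -4 0 255;5 0 -4 0 255;5 0 -4 0 255",
)

```text
time: 7.08
ee_pos: [0.4472, 0.1665, 0.0229]
tcp_rot: [-180.0, 0.0, -174.8]
wrist_force: [0.6, -0.7, 0.0]
opening: -0.0001
grasp_force: 0.0
```

>>> send_rows(
  targets="0 0 2 0 255;0 0 4 0 255;0 0 4 0 255;0 0 4 0 255",
)

```text
time: 7.58
ee_pos: [0.4474, 0.1666, 0.0188]
tcp_rot: [-180.0, -0.0, -174.8]
wrist_force: [-0.5, -0.2, 1.4]
opening: -0.0002
grasp_force: 0.6
```

Clean contact now; press on.

>>> send_rows(
  targets="0 0 1 0 255;0 0 2 0 255;0 0 2 0 255",
)

```text
time: 7.95
ee_pos: [0.4469, 0.1665, 0.0169]
tcp_rot: [180.0, -0.1, -174.8]
wrist_force: [-5.3, 0.2, 5.1]
opening: -0.0002
grasp_force: 3.0
```

>>> send_rows(
  targets="0 0 1 0 255;0 0 2 0 255;0 0 2 0 255",
)

```text
time: 8.32
ee_pos: [0.4465, 0.1665, 0.0149]
tcp_rot: [180.0, -0.1, -174.8]
wrist_force: [-7.2, -0.9, 6.1]
opening: -0.0002
grasp_force: 4.1
```

```bash
cat >> h.py <<'E'
import cv2
def diff(pts,names=("scene",)):
    from workcell import camera
    s=np.load("s.npy")
    for n in names:
        a=cv2.imread(f"pics/{n}0.png").astype(int);im=camera(n);b=im.astype(int);cv2.imwrite(f"pics/{n}_{bot.get_obs()['time']:.2f}.png",im)
        for p,u in zip(pts,proj(n,world(s,pts))):
            x,y=np.round(u).astype(int);print(n,p,(x,y),np.abs(a-b)[y-1:y+2,x-3:x+4].max(2).mean().round(0))
E
python3 - <<'E'
from h import *
diff([[-35,44.5,88],[-35,10,88],[0,10,88],[72,86,88],[-35,-44.5,88],[0,-90,88],[-85,-90,40],[-85,-90,0],[-85,0,40],[75,-90,84]])
import os
b=cv2.imread("pics/scene_8.32.png") if os.path.exists("pics/scene_8.32.png") else None
a=cv2.imread("pics/scene0.png")
import glob;f=sorted(glob.glob("pics/scene_8*"))[-1];b=cv2.imread(f)
# case shift: phase correlation on the right front part
A,B=[cv2.cvtColor(i[195:250,285:350],cv2.COLOR_BGR2GRAY).astype(np.float32) for i in(a,b)]
print(cv2.phaseCorrelate(A,B))
d=cv2.absdiff(a,b).max(2)[150:215,255:330]
for r in d[::4,::4]: print(' '.join(f'{v:3d}' for v in r))
E
```

```text
scene [-35, 44.5, 88] (np.int64(273), np.int64(185)) 79.0
scene [-35, 10, 88] (np.int64(284), np.int64(192)) 46.0
scene [0, 10, 88] (np.int64(295), np.int64(184)) 69.0
scene [72, 86, 88] (np.int64(293), np.int64(156)) 28.0
scene [-35, -44.5, 88] (np.int64(301), np.int64(203)) 44.0
scene [0, -90, 88] (np.int64(327), np.int64(205)) 31.0
scene [-85, -90, 40] (np.int64(300), np.int64(241)) 27.0
scene [-85, -90, 0] (np.int64(300), np.int64(253)) 5.0
scene [-85, 0, 40] (np.int64(272), np.int64(220)) 17.0
scene [75, -90, 84] (np.int64(349), np.int64(190)) 17.0
((-0.028418316572711433, -0.017764002856392125), 0.9587855959380115)
 38  50  66  25   9   8   8   6   3   6   3   4   5   4   6   4   5   5   8
 64  36   9   9   7   6   4   5   3   5   4   6   5   0   1   6   8   5   9
  8   6   7  11   8  95 103  89  36  26   5  19   9   2   6   9   6   4   8
 10   8   4   6  13  51  38  21   5  29  29  23  22  12   3   1   3   5   3
 14   8   9   5  69  20  14  23  28  29  30  30  29  12  33   7   6   3   1
208 207 199 104  57  66  54  33  25  28  28  28  30  31  34  38   4   6   4
190 198 176 122  95  64  64  85  47  39  61  83  83  78  53  20  22  24  11
209 210 123 114 106  64  62  65  63  69  64  59  53  16  24  26  27  27  26
212 210 146 109  74  62  65  63  68  70  60  45  15  35  27  27  28  28  27
197 207 142  78  87  62 100  64  75 104  96  33  26  27  28  26  29  27  28
108 134 128  34  38  70   8  38 142  41  37  27  27  28  27  28  28  28  28
 63 161 146  66  35  16  33  27  26  37  25  28  26  28  27  27  28  28  28
167 172  75  55   7  22  25  37  38  42  41  30  30  28  28  27  29  27  29
137  60  87  64  36  27  23  35  36  37  45  44  36  28  28  28  28  33  37
130  65  57  74  38  41  52  41  37  37  21  39  30  42  30  29  36  28  30
 17  73  65  31  99  94  57  60  59  35  19  17  23  37  35  32  29  32  26
 15  17  28  15  18  18  22  59  60  43  22  18  23  29  37  43  27  26  25
```

>>> send_rows(
  targets="4 0 -3 0 255;12 0 -8 0 255;25 0 -12 0 255;45 0 -25 0 255;70 0 -50 0 255;80 0 -70 0 255;80 0 -80 0 255;80 0 -80 0 255",
)

```text
time: 9.38
ee_pos: [0.3681, 0.1594, 0.0952]
tcp_rot: [180.0, 0.1, -174.8]
wrist_force: [0.1, -1.1, -0.2]
opening: -0.0002
grasp_force: 0.0
```

```bash
python3 - <<'E'
from h import *
from workcell import camera
o=bot.get_obs();print(o["time"],o["ee_pos"],o["wrist_force"])
s=np.load("s.npy")
im=camera("scene");w=camera("wrist");t=camera("top")
for n,i in(("s",im),("w",w),("t",t)):cv2.imwrite(f"pics/{n}9.png",i)
S=cv2.resize(im[120:250,220:390],(510,390));W=cv2.resize(w[140:380,160:480],(280,210));T=cv2.resize(t[180:280,195:345],(280,180))
cv2.imwrite("pics/f.png",np.hstack([S,np.vstack([W,T])]))
E
```

```text
9.375 [0.36812433 0.15941855 0.09520845] [ 0.08920272 -1.06060214 -0.23978479]
```

View pics/f.png

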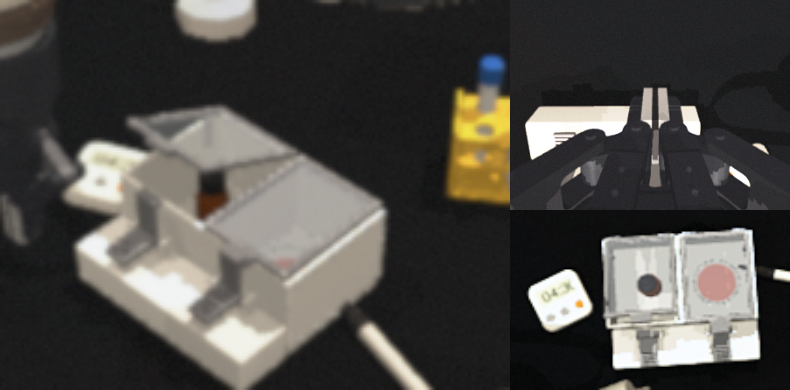

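```bash
python3 - <<'E'
from h import *
s=np.load("s.npy");y=180+np.degrees(s[2])
shift(world(s,[-60,44.5,83])[0],y)
for t in[.45,.5,.6,.7,.8,.9,1,1.1,1.2,1.3,1.4,1.5,1.6,1.65,1.7,1.75]:
    print(t,end=' ');shift(world(s,[72-117*np.cos(t)-11,44.5,84+117*np.sin(t)-52])[0],y)
E
```

```text
shift [-99.5   0.4  10.8] turn 0.0006591756300622365
0.45 shift [-115.2    0.4   10.9] turn 0.0006591756300622365
0.5 shift [-117.9    0.4    5.7] turn 0.0006591756300622365
0.6 shift [-124.     0.4   -4.3] turn 0.0006591756300622365
0.7 shift [-131.     0.4  -13.6] turn 0.0006591756300622365
0.8 shift [-139.     0.4  -22.2] turn 0.0006591756300622365
0.9 shift [-147.8    0.4  -29.9] turn 0.0006591756300622365
1 shift [-157.3    0.4  -36.7] turn 0.0006591756300622365
1.1 shift [-167.4    0.4  -42.6] turn 0.0006591756300622365
1.2 shift [-178.1    0.4  -47.4] turn 0.0006591756300622365
1.3 shift [-189.2    0.4  -51.1] turn 0.0006591756300622365
1.4 shift [-200.6    0.4  -53.7] turn 0.0006591756300622365
1.5 shift [-212.2    0.4  -55.1] turn 0.0006591756300622365
1.6 shift [-223.9    0.4  -55.3] turn 0.0006591756300622365
1.65 shift [-229.7    0.4  -55. ] turn 0.0006591756300622365
1.7 shift [-235.5    0.4  -54.4] turn 0.0006591756300622365
1.75 shift [-241.3    0.4  -53.5] turn 0.0006591756300622365
```

>>> send_rows(
  targets="-10 0 6 0 255;-35 0 11 0 255;-60 0 11 0 255;-85 0 11 0 255;-100 0 11 0 255;-108 0 11 0 255;-114 0 11 0 255;-118 0 6 0 255;-124 0 -4 0 255;-124 0 -4 0 255",
)

```text
time: 10.78
ee_pos: [0.4903, 0.1705, 0.0999]
tcp_rot: [180.0, -0.1, -174.8]
wrist_force: [-7.3, -1.8, 5.3]
opening: 0.0002
grasp_force: 3.7
```

```bash
python3 - <<'E'
from h import *
from workcell import camera
a=cv2.imread("pics/s9.png");b=camera("scene");cv2.imwrite("pics/s10.png",b)
d=cv2.absdiff(a,b).max(2)[140:190,265:325]
for r in d[::4,::4]: print(' '.join(f'{v:3d}' for v in r))
E
```

```text
9   7   9   9  45  91   3   2   2   6   6   1   3   3   2
 10  10  10   6  31  82  83  29   1   7   1   2   1   3   2
  7  10  11  12  41  46  69   3   4   2   3   4   1   2   2
 11  11  11  18  12  11   2   3   1   2   0   2   2   4   3
 47  12   9  10  24  29  17  10   1   3   3   1   1   4   1
 51   7  87  24  12  10   5   5   7   9   3   2   3   1   3
 36  16  70  27  70  16   5   4   4   7  13   3   5   2   3
 37  30  94  33  31  44  26  19  20  10   4   5   2   2   1
  4   2   7  24  22  20  33  28  35  30  21  11  12  15  17
  5   3   5   3   5  15  42  14  28  12   6   5   2   4   5
  8   4   5   4   5   4   2   1   5   4   5   7   5   4   4
  3   2   3   3   5   5   2   3   5   5   6   5   6   5   6
  2   9   5   5   3   6  11   5   6   4   4   5   5   5   5
```

```bash
python3 - <<'E'
from h import *
s=np.load("s.npy")
for t in[.4,.45,.5,.6,.7,.8]:
    print(t,*[np.round(proj("scene",world(s,[72-r*np.cos(t),y,84+r*np.sin(t)]))[0],1) for r,y in((107,86.5),(107,2.5),(117,32.5))])
g=lambda f:cv2.cvtColor(cv2.imread(f),cv2.COLOR_BGR2GRAY)
for f in("pics/s9.png","pics/s10.png"):
    i=g(f)[146:190:2,270:326:2]
    print();[print(' '.join(f'{v:3d}' for v in r)) for r in i]
E
```

```text
0.4 [262.3 162.2] [288.2 179. ] [275.6 173.4]
0.45 [262.9 160.1] [288.8 176.8] [276.3 171.1]
0.5 [263.5 158. ] [289.6 174.6] [277.1 168.7]
0.6 [265.1 153.7] [291.3 170.3] [278.9 164. ]
0.7 [267.  149.5] [293.3 165.9] [281.  159.2]
0.8 [269.1 145.3] [295.6 161.6] [283.5 154.5]

 26  29  27  26  26  29  24  26  27  26  26  25  26  30  25  28  28  28  27  28  28  27  25  27  29  27  29  30
 27  27  28  27  27  25  29  24  26  29  29  29  24  31  27  28  28  27  26  27  29  29  23  29  29  27  27  28
 28  30  27  28  28  26  25  24  25  27  29  27  29  26  27  28  29  29  28  26  28  29  30  29  26  27  28  28
 25  28  27  26  26  29  28  29  29  29  27  26  27  27  30  31  28  27  25  26  25  26  25  30  26  30  26  29
 27  28  27  29  29  26  25  28  29  33  33  42  38  26  26  28  27  27  27  28  26  27  28  28  24  26  28  28
 27  29  35  36  50  66  75  85  94 118 127 130 130  79  32  27  29  27  26  25  30  28  29  25  26  27  22  27
 72  94 133 125 132 132 123 123 125 132 142 145 172 157 109  59  31  30  27  31  26  27  23  26  28  27  26  28
114 123 117 104 102  98  94 108 171 15
[... 3406 characters left out ...]
 153 164 152 152 171 166 152
136 135 136 135 135 136 135 133  80  35  34  35  67 133 143 146 141 142 140 140 163 149 145 159 169 174 173 168
136 135 136 136 136 136 136 132  72  34  31  31  60 145 142 142 141 140 151 145 144 149 163 170 171 173 174 174
137 136 137 136 136 136 136 133  76  25  24  25  50 138 147 144 144 144 151 140 158 168 170 170 171 174 174 175
125 137 135 135 136 135 137 127  65  32  30  34  47 117 151 156 153 147 146 162 169 170 169 170 170 173 174 174
119 140 158 146 137 137 143 131  65  48  52  53  53 105 145 159 143 148 166 169 170 171 170 170 171 174 175 174
107 116 160 193 164 149 148 134  65  56  54  57  86 149 146 144 161 170 169 169 170 170 169 169 171 173 174 173
```

>>> send_rows(
  targets="0 0 -5 0 255;-2 0 -9 0 255;-5 0 -12 0 255;-9 0 -16 0 255;-13 0 -20 0 255;-17 0 -24 0 255;-22 0 -28 0 255;-22 0 -28 0 255",
)

```text
time: 11.82
ee_pos: [0.5137, 0.1727, 0.1274]
tcp_rot: [180.0, 0.0, -174.8]
wrist_force: [-1.5, -0.4, 0.6]
opening: -0.0001
grasp_force: 0.4
```

```bash
cat >> h.py <<'E'
def rim():  # lid angle from right front corner: score dark->track along right lid rim edge by template of s9
    from workcell import camera
    s=np.load("s.npy");b=cv2.cvtColor(camera("scene"),cv2.COLOR_BGR2GRAY);a=cv2.cvtColor(cv2.imread("pics/s9.png"),cv2.COLOR_BGR2GRAY)
    cv2.imwrite(f"pics/r{bot.get_obs()['time']:.2f}.png",b)
    P=lambda t:proj("scene",world(s,[[72-r*np.cos(t),y,84+r*np.sin(t)] for r in np.linspace(30,107,30) for y in (2.5,)]+[[72-107*np.cos(t),y,84+107*np.sin(t)] for y in np.linspace(4,25,12)]))
    from scipy.ndimage import map_coordinates as mc, gaussian_filter as gf
    sc=[]
    for t in np.arange(.3,1.85,.05):
        p=P(t);i=gf(b.astype(float),.7);sc.append((round(float(np.mean([mc(i,[p[:,1]+d,p[:,0]],order=1) for d in(-3,3)])-mc(i,[p[:,1],p[:,0]],order=1).mean()),1),round(t,2)))
    print(sorted(sc)[::-1][:5])
    A,B=[x[205:250,290:350].astype(np.float32) for x in(a,b)];print("case shift px",cv2.phaseCorrelate(A,B)[0])
E
python3 -c "
from h import *
rim()"
```

```text
[(14.2, np.float64(1.0)), (9.3, np.float64(0.95)), (6.8, np.float64(1.05)), (6.7, np.float64(0.4)), (4.4, np.float64(1.1))]
case shift px (0.08485682871607736, 0.6307225697810779)
```

```bash
python3 - <<'E'
from h import *
import glob
f=sorted(glob.glob("pics/r1*.png"))[-1]
g=lambda f:cv2.imread(f,0)
for n in("pics/scene0.png","pics/s10.png",f):
    out=[]
    for y0,y1,x0,x1 in((205,255,285,350),(220,258,270,330),(195,225,320,360),(180,225,285,320)):
        A,B=[cv2.GaussianBlur(g(m),(0,0),1)[y0:y1,x0:x1].astype(np.float32) for m in("pics/s9.png",n)]
        out.append(np.round(cv2.findTransformECC(A,B,np.eye(2,3,dtype=np.float32),cv2.MOTION_TRANSLATION)[1][:,2],2))
    print(n,*out)
E
```

```text
pics/scene0.png [-0.15  0.01] [-0.12 -0.01] [0.   0.01] [-0.15 -0.58]
pics/s10.png [-0.17 -0.01] [-0.1  -0.07] [0.05 0.02] [-0.05  0.22]
pics/r11.88.png [-0.17 -0.01] [-0.09 -0.06] [ 0.04 -0.  ] [-0.08  0.18]
```

>>> send_rows(
  targets="-5 0 -4 0 255;-9 0 -7 0 255;-14 0 -10 0 255;-19 0 -13 0 255;-25 0 -15 0 255;-30 0 -17 0 255;-36 0 -19 0 255;-41 0 -21 0 255;-47 0 -22 0 255;-53 0 -23 0 255;-58 0 -24 0 255;-64 0 -25 0 255;-64 0 -25 0 255",
)

```text
time: 13.5
ee_pos: [0.5774, 0.1784, 0.1517]
tcp_rot: [-180.0, 0.0, -174.8]
wrist_force: [-0.1, -0.6, -0.5]
opening: 0.0002
grasp_force: 0.0
```

```bash
python3 -c "
from h import *
rim()"
```

```text
[(14.7, np.float64(0.95)), (13.8, np.float64(1.0)), (11.2, np.float64(1.05)), (8.2, np.float64(1.1)), (6.8, np.float64(0.4))]
case shift px (0.01599183319201103, 0.5567088604777162)
```

```bash
ls pics; python3 - <<'E'
from h import *
import glob
s=np.load("s.npy")
for t in[.8,.95,1.1,1.3,1.5,1.75]:
    print(t,*[np.round(proj("scene",world(s,[72-r*np.cos(t),y,84+r*np.sin(t)]))[0],0) for r,y in((107,86.5),(107,2.5),(117,32.5))])
e=bot.get_obs()["ee_pos"];print("tip",proj("scene",np.array([e+[0,0,.038]])))
for f in sorted(glob.glob("pics/r1*.png"))[-2:]:
    i=cv2.imread(f,0)[104:186:3,262:340:3]//10
    print(f);[print(104+3*k,' '.join(f'{v:2d}' for v in r)) for k,r in enumerate(i)]
E
```

```text
c5.png
f.png
r11.88.png
r13.55.png
s10.png
s2.png
s3.png
s9.png
scene0.png
scene_8.38.png
scenec.png
t9.png
top0.png
topc.png
w1.png
w4.png
w9.png
0.8 [269. 145.] [296. 162.] [284. 154.]
0.95 [273. 139.] [299. 155.] [288. 148.]
1.1 [277. 134.] [304. 149.] [292. 141.]
1.3 [283. 127.] [310. 143.] [299. 134.]
1.5 [290. 122.] [317. 137.] [307. 128.]
1.75 [298. 118.] [325. 133.] [316. 123.]
tip [[298.84390269 132.40481304]]
pics/r11.88.png
104  4  3  3  4  4  4  4  4  3  4  3  3  2  2  2  2  2  2  3 20 22 15 15 15 15 15
107  3  3  4  3  3  4  4  3  3  4  4  3  3  2  2  2  2  2  3 20 22 13 10  9  9 14
110  3  3  4  3  3  4  3  4  3  3  8 13  3  2  2  2  2  2  3 13 22 21 13 10 10 13
113  5  3  4  3  3  3  3  3  3  4 16 16 20 11  3  3  2  3  5 11 14 17 19 21 22 19
116  5  3  3  3  3  4  3  4  4  5 10 16 21 21 11  4  5  4  4  5  8 14 15 15 15 15
119  3  3  3  3  3  3  3  3  4  7  6 20 22 22 14  3  4  3  2  2  4  9 13 13  5  6
122  4  3  3  3  3  3  3  3  4  9 15 22 22 22 12  2  2  2  2  2  2  2  3  2  2  3
125  4  3  3  3  3  3  3  3  3  6 12 20 19 16 11  2  2  2  2  3  2  2  2  2  2  2
128  
[... 3246 characters left out ...]
14 16 19 11  5  5  5  7  3  2  2  2  2  2  2
164  2  2  2  3  2  4 14 16 14 11 13 15 14 14 19 16  8  5  7  4  3  2  3  2  2  2
167  3  2  2  3 10 17 14 14 14 11 13 14 15 15 14 15 19 14  7  4  2  2  3  3  2  2
170 23 18 11 18 18 14 14 14 14 13 13 14 15 15 15 15 14 17 10  5  3  3  3  2  2  2
173 21 22 19 16 14 14 14 14 14 14 14 14 15 15 15 15 14 14 15 15 13  6  2  2  2  2
176 21 15 15 15 14 14 14 14 13  7  8 13 14 15 15 15 15 17 15 16 16 15 11  4  2  2
179 18 15 15 15 14 14 14 14  8  4  3 10 14 14 15 15 17 14 16 17 17 17 16 15  8  2
182 15 16 14 15 14 14 14 14  8  3  2 11 15 14 16 15 15 16 16 17 17 17 17 17 15 13
185 15 11 10 12 14 14 14 15  6  4  4  7 16 16 14 16 16 17 16 17 17 17 17 17 17 16
```

>>> send_rows(
  targets="-4 0 0 0 255;-8 0 0 0 255;-12 0 0 0 255;-16 0 0 0 255;-20 0 1 0 255;-23 0 2 0 255;-23 0 2 0 255",
)

```text
time: 14.42
ee_pos: [0.6, 0.1805, 0.1496]
tcp_rot: [-180.0, -0.0, -174.8]
wrist_force: [-0.1, -0.2, 0.2]
opening: 0.0002
grasp_force: 0.0
```

>>> send_rows(
  targets="-2 0 0 0 255;-3 0 0 0 255;-3 0 0 0 255",
)

```text
time: 14.8
ee_pos: [0.6028, 0.1808, 0.1499]
tcp_rot: [-180.0, -0.0, -174.8]
wrist_force: [-0.8, -0.4, -0.5]
opening: 0.0002
grasp_force: 0.1
```

>>> send_rows(
  targets="-2 0 0 0 255;-3 0 0 0 255;-3 0 0 0 255",
)

```text
time: 15.18
ee_pos: [0.6054, 0.181, 0.1499]
tcp_rot: [180.0, -0.0, -174.8]
wrist_force: [-4.2, -0.8, 0.0]
opening: -0.0001
grasp_force: 1.9
```

>>> send_rows(
  targets="-1 0 0 0 255;-2 0 0 0 255;-2 0 0 0 255",
)

```text
time: 15.55
ee_pos: [0.6061, 0.1811, 0.1497]
tcp_rot: [-180.0, -0.2, -174.8]
wrist_force: [-11.1, -0.8, 1.6]
opening: 0.0001
grasp_force: 5.6
```

>>> send_rows(
  targets="-1 0 0 0 255;-2 0 0 0 255;-2 0 0 0 255",
)

```text
time: 15.92
ee_pos: [0.6079, 0.1813, 0.1495]
tcp_rot: [-180.0, -0.2, -174.8]
wrist_force: [-11.7, -0.7, 1.7]
opening: 0.0004
grasp_force: 5.7
```

>>> send_rows(
  targets="3 0 0 0 255;12 0 0 0 255;30 0 0 0 255;55 0 -10 0 255;90 0 -30 0 255;130 0 -40 0 255;180 0 -40 0 255;230 0 -40 0 255;250 0 -40 0 255;250 0 -40 0 255",
)

```text
time: 17.18
ee_pos: [0.3604, 0.1587, 0.1906]
tcp_rot: [180.0, 0.2, -174.7]
wrist_force: [0.1, -0.1, -0.4]
opening: -0.0004
grasp_force: 0.0
```

```bash
python3 - <<'E'
from h import *
from workcell import camera
b=camera("scene");cv2.imwrite("pics/s20.png",b);cv2.imwrite("pics/t20.png",camera("top"))
o=bot.get_obs();print(o["time"],o["ee_pos"],o["wrist_force"])
g=lambda f:cv2.imread(f,0)
for y0,y1,x0,x1 in((205,255,285,350),(220,258,270,330),(195,225,320,360),(205,240,250,300)):
    A,B=[cv2.GaussianBlur(g(m),(0,0),1)[y0:y1,x0:x1].astype(np.float32) for m in("pics/s9.png","pics/s20.png")]
    print(np.round(cv2.findTransformECC(A,B,np.eye(2,3,dtype=np.float32),cv2.MOTION_TRANSLATION)[1][:,2],2))
s=np.load("s.npy");q=world(s,[[75,-90,0]])
print("px per mm back:",proj("scene",world(s,[[0,-60,60],[1,-60,60]])))
for t in[1.5,1.6,1.65,1.7,1.75]:
    print(t,*[np.round(proj("scene",world(s,[72-r*np.cos(t),y,84+r*np.sin(t)]))[0],1) for r,y in((107,86.5),(107,2.5),(117,32.5))])
i=b.max(2)[112:180:2,290:332:2]//10
[print(112+2*k,' '.join(f'{v:2d}' for v in r)) for k,r in enumerate(i)]
E
```

```text
17.275 [0.36152629 0.1588107  0.19007497] [-0.30200727  0.76568105 -0.25535936]
[-0.   -0.03]
[0.02 0.02]
[ 0.01 -0.03]
[ 0.01 -0.08]
px per mm back: [[316.84822769 207.76334956]
 [317.14877114 207.53832857]]
1.5 [289.8 122. ] [316.6 137.2] [306.6 128.1]
1.6 [293.1 120.1] [319.9 135. ] [310.2 125.8]
1.65 [294.7 119.2] [321.5 134.1] [312.  124.9]
1.7 [296.4 118.5] [323.1 133.3] [313.8 124. ]
1.75 [298.  117.8] [324.7 132.6] [315.5 123.3]
112 18 19 18 17 15  8  3  3  3  3  2  3  2  3  8 14 17 20 22 23 23
114 18 18 17 20 22 21 14  3  2  3  3  4  5  7  7 11 14 16 17 18 19
116 18 17 17 19 22 22 21 11  4  6  5  5  5  4  5  5  9 15 16 16 16
118 18 18 18 18 17 19 21 16  6  8  7  4  5  3  3  3  7 14 15 15 16
120 21 21 22 20 10 12 16 14  7 11 13 10  5  3  3  2  3  4  6  9  9
122 22 22 22 20 10  8  9 12 12  9 10 12 12  5  2  3  3  3  3  3  3
124 22 22 22 20  9  7  6  7  9 10  9  9  9  5  3  3  3  3  3  2  2
126 19 20 20 14  9  6  6  6  6  7  9  9 10  7  3  3  3  3  2  2  3
128 16 16 16 10  9  6  6  6  6  6  6  8 10 13 11  6  3  3  3  3  3
130 16 16 16 11  9  6  6  6  6  6  6  6  7  9 11 13 12  
[... 918 characters left out ...]
  6  6  6  9  7  3  2  3  2  2
160 15 16 16 17 20 20 14  7  6  6  6  6  6  6  9  7  3  3  3  2  2
162 13 15 16 16 16 19 21 17 11  6  6  6  6  7  9  6  3  3  3  3  2
164 13 15 15 16 16 15 17 20 21 15  9  6  6  7  9  5  2  3  3  3  2
166 13 15 15 16 16 16 16 16 17 21 20 15  7  7  9  4  3  3  3  3  3
168 14 15 15 16 16 16 16 16 16 16 19 21 17 10  8  3  3  3  2  3  2
170 15 15 15 15 16 16 16 16 16 16 15 17 18 12  8  4  3  3  3  3  2
172 15 15 15 15 16 16 16 16 16 16 15 15 15 12 13 17 11  4  3  3  3
174 15 15 15 15 16 16 16 16 16 16 16 16 17 19 16 16 16 14  9  3  3
176  8  9 13 15 15 15 16 16 16 16 16 17 17 16 16 18 17 16 16 12  7
178  6  6  8 14 15 15 16 16 16 16 18 17 15 16 17 18 18 17 17 16 16
```

```bash
python3 -c "
from workcell import ticket
print(ticket.job_done())"
```

```text
the job is handed in; nothing more can be done
None
```

I pressed the left bay's release tab, and its lid (the one over the amber vial) now stands open at its stop, about 1.75 rad; the case measures as unmoved, the right bay is still shut, and the job is handed in with the arm clear.

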